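# Sort the ferrite rings off the sorting tray

## Task

Clear the ferrite from the raised sorting tray by sweeping it along the tray with the fingertips: push the two whole rings off the end where the rectangular bin stands so that they drop into that bin, and the broken half ring off the opposite end into the round scrap pan. Ferrite is brittle, so push gently and do not pinch it, press down on it or pick it up. Leave the other parts, on the tray and on the bench, where they are.

Things in the scene. Friction and masses are not known exactly. Their poses are not given: they have to be found in the camera images.
- tray: fixed sheet-metal sorting tray, 250 mm in x, 320 mm in y; origin on the bench under its centre, z up. Flat floor 60 mm above the bench. Rims 14 mm above the floor along x = +-125 mm. Both ends (y = +-160 mm) are open mouths without lip, x = -95 to 95 mm; guides as high as the rims lead in to them from (+-125, +-90). The three ferrite pieces lie in three lanes near x = -54, 0 and 54 mm, within 50 mm of y = 0
- bin: fixed rectangular grey plastic bin for good parts, open on top, 210 mm in x, 120 mm in y (parallel to the tray's axes), 50 mm high, 3 mm walls; origin under its centre, 210 mm from the tray's centre along the tray's y or -y (varies), reaching 10 mm under the open end. Its rim is 10 mm lower than the tray floor
- pan: fixed round bare-steel scrap pan, open on top, 226 mm outside diameter, 50 mm high, 3 mm wall; origin under its centre, 210 mm from the tray's centre at the end opposite to the bin, reaching about 60 mm under the open end. Its rim is 10 mm lower than the tray floor
- ring_a_center (a point): first whole dark-grey ferrite ring lying flat on the tray: 36 mm outside diameter, 22 mm hole, 13 mm high, about 42 g; this point is the centre of the ring, half-way up (6.5 mm above its underside); slides easily when pushed from the side, does not roll while it lies flat
- ring_b_center (a point): second whole dark-grey ferrite ring lying flat on the tray: 36 mm outside diameter, 22 mm hole, 13 mm high, about 42 g; this point is the centre of the ring, half-way up (6.5 mm above its underside); slides easily when pushed from the side, does not roll while it lies flat
- half_center (a point): broken half of such a ring: a flat-lying C, half of a 36 mm ring with 22 mm hole, 13 mm high, about 21 g. This point is its centre of mass, half-way up: 8.6 mm inside the outermost point of the arc, 9.4 mm from the middle of the line between the broken ends (36 mm over all). Its x axis points from the open side to the arc. Any yaw; may turn when pushed
- if_can_center (a point): bystander: small square aluminium coil can, 13 x 13 x 20 mm, standing on the tray near a long rim; its centre
- bobbin_center (a point): bystander: small black plastic bobbin, 20 mm diameter, 24 mm high, standing on the tray near a long rim; its centre
- shaft_center (a point): bystander: brass tuning shaft, 6 mm diameter, 70 mm long, with two 14 mm hexagonal bushings, lying on the tray along a long rim; its centre
- shell_center (a point): bystander: white plastic radio shell, 125 x 200 x 45 mm, lying on the bench right of the tray; its centre
- trim_center (a point): bystander: chrome side trim bar, 200 x 12 x 8 mm, on the bench left of the tray; its centre
- tuning_cap_center (a point): bystander: clear-cased tuning capacitor, 28 x 34 x 26 mm with a short brass shaft, on the bench left of the tray; its centre
- red_core_center (a point): bystander: flat red-coated ferrite bar, 55 x 18 x 6 mm, on the bench right of the tray; its centre

How it is judged:
By the outcome, as a careful person would: the job done as asked, in the order asked, and still so for the second after the job is handed in, with the robot touching nothing.
It also fails if it takes over 58 s, if anything falls off the work surface, if the arm or the gripper's body presses on something with over 40 N, if the wrist force passes 120 N, or if a joint passes its speed limit or range.

## Robot

A 7-joint arm with a two-finger parallel gripper is mounted at the origin on the work surface. World frame = base frame: x ahead of the robot, y to its left, z up, the work surface at z = 0. Lengths are in m, angles in rad, forces in N, time in s.
With the tool pointing down it reaches from about 0.425 to 0.875 m from the base axis. Payload 8.4 kg.
Tool frame: the origin (TCP) lies midway between the tips of the shut fingers; the grasp point (between the pads) lies 19 mm behind it; z points along the fingers, y is the line along which they close (so a half turn about z gives the same grasp; the last joint's range is limited). The gripper opens to 85 mm and grips with 20 to 120 N. Pads are 22 mm wide; open, the fingers measure 114 mm over their backs; the gripper's body (76 mm by 85 mm) begins 54 mm behind the grasp point. The pads swing forward as they close: fully open they stand 13 mm farther back than shut.
Start: joints at [1.19, 0.333, 0.04, 1.465, -0.013, 1.343, -0.059], TCP at [0.181, -0.624, 0.231] pointing down, gripper open.
Joint ranges: [-2.58, 2.58], [-0.38, 2.09], [-1.3, 1.39], [0.25, 2.4], [-1.5, 4.64], [0.08, 2.09], [-2.65, 2.65]. Speed limits (rad/s): [2.22, 2.22, 2.79, 2.79, 3.14, 3.14, 3.14].

## Interface

Orientations are given as a 3x3 rotation matrix whose columns are the frame's x, y, z axes.
In Python, from plant import manip gives the robot as it stands. The module is installed in compiled form; this text tells all that it offers.
- The arm moves only by the tool play_rows, never from a script. Its arguments are lists of equal length, an entry for each row: "translation": the shift along the tool's x, y, z normalised to -1 to 1, where 1 is 4 cm, a list of three; "turn": the turn, a rotation vector about the tool's x, y, z normalised to -1 to 1, where 1 is 0.5 rad, a list of three. A call has 1 to 10 rows; each row shifts and turns the commanded pose from where the row before left it, along the tool's axes as they then stand; what a row does not reach is not made up. A row lasts 1/12 s, in which the tool goes at most 41.7 mm and 7.16 degrees, less where a joint would pass 70% of its speed; a pose out of reach is approached as far as the arm can. A call with a number of a shift or a turn outside -1 to 1 is refused whole. A call with a gripper value outside its range is refused whole. "fingers" is the opening, from -1 (shut) to 1 (fully open), set as the call begins (left out, the last holds). The fingers move at their own pace and stop on an object; the grip force is fixed at half the most. Time passes only in rows, so rows that do not move let the fingers close. It gives the time, the measured TCP pose, the force, the opening and the grip force at its end, in the units of the state.
- manip.get_obs(): the state, without advancing time (a new reading comes with each control period).
- manip.grab_frame(name): name is "scene" or "top"; returns the picture (420x560x3 uint8, red, green, blue); there is no depth.
- manip.camera_info(name): a dict with "mtx" (3x3 intrinsics, pixels), "rvec" (rotation vector, rad) and "tvec" (3), from world to camera coordinates, as OpenCV has them. Camera axes: x right, y down, z forward; pixel columns grow to the right and rows downward; lengths in m; the calibration is good to about 2 mm. A picture is of the moment at which its call begins. camera_info takes no time and is no camera call.
- manip.sign_off(): hands the job in; it is judged then, once.
The state is a dict: "t": time; "joint_positions": joint angles; "qd": joint speeds; "effort": joint torques, N m; "eef_pos": TCP position; "tool_rot": TCP orientation; "wrist_force": force on the tool from outside, world axes, zero at the start; "torque": the same for the moment, N m; "width": opening from 0.0 (shut) to 1.0 (fully open); "gripper_force": force on a finger pad.
Only numpy, scipy, OpenCV 4.12 (cv2) and the standard library are available. Lean on these libraries where they do the work, as an engineer would, in place of code of your own. Each camera call takes 0.05 s, during which the arm holds its last target. There are 200 camera calls.

## Working session

There is one attempt and no reset: what is moved stays moved. The work goes in short steps, Python scripts to look and compute and a tool call to move; the robot and the scene stay as the last step left them, time stands still between calls to the robot, and variables do not carry over. Pictures are saved under pics/ and viewed, at most 10 in all, crops included, and the job is handed in when it is done.

Besides the shell and the picture viewer there is one more tool, called after "Emit:" as a command line: name --argument value ..., lists and objects as JSON in quotes. play_rows: Moves the arm, as the interface text tells. Its arguments: {"type":"object","properties":{"translation":{"type":"array"},"turn":{"type":"array"},"fingers":{"type":"number"}},"required":["translation","turn"]}

```bash
mkdir -p pics; python3 - <<'E'
from plant import manip
import cv2
for n in("top","scene"):
    f=manip.grab_frame(n); cv2.imwrite(f"pics/{n}0.png",f[:,:,::-1]); c=manip.camera_info(n); print(n,c)
o=manip.get_obs(); print(o["t"],o["eef_pos"],o["tool_rot"])
E
```

```text
top {'mtx': array([[435.82443966,   0.        , 275.51574211],
       [  0.        , 435.82443966, 214.81411038],
       [  0.        ,   0.        ,   1.        ]]), 'rvec': array([ 2.15063791, -2.10922171,  0.19075362]), 'tvec': array([-0.03169969,  0.56494393,  1.23969005])}
scene {'mtx': array([[387.12473861,   0.        , 275.57329301],
       [  0.        , 387.12473861, 202.32834806],
       [  0.        ,   0.        ,   1.        ]]), 'rvec': array([ 1.28990803,  2.31723002, -0.87018192]), 'tvec': array([ 0.32261548, -0.31585995,  1.49524724])}
0.1 [ 0.18061377 -0.62398223  0.23052097] [[ 9.60568587e-01  2.78042712e-01 -4.89945842e-04]
 [ 2.78043128e-01 -9.60567629e-01  1.35953949e-03]
 [-9.26160693e-05 -1.44215700e-03 -9.99998956e-01]]
```

View pics/top0.png

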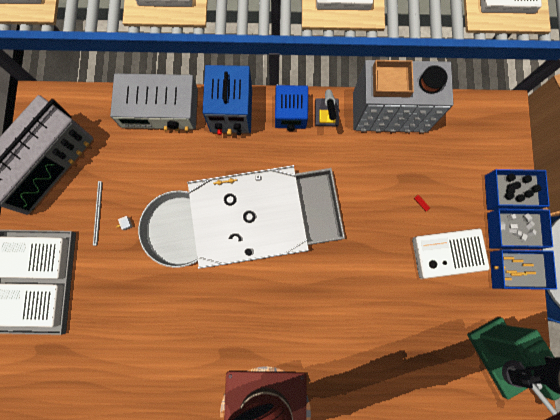

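View pics/scene0.png

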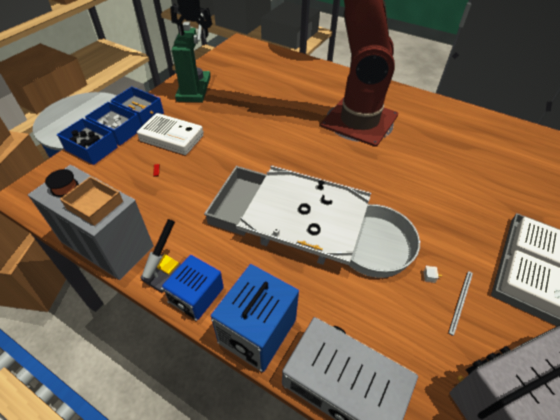

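The top view shows the tray at about (245,217), with the bin on the right (world −y) and the pan on the left (+y). The rings are at (230,199) and (249,216), and the half ring is at (236,238). The shaft (225,182), can (258,177) and bobbin (248,252) stand along the rims.

```bash
cat > h.py <<'E'
import cv2,numpy as np
from plant import manip
def ray(n,uv,z):
    c=manip.camera_info(n);R=cv2.Rodrigues(c["rvec"])[0];o=-R.T@c["tvec"]
    d=R.T@np.linalg.inv(c["mtx"])@np.array([uv[0],uv[1],1.]);return o+d*(z-o[2])/d[2]
def proj(n,p):
    c=manip.camera_info(n);return cv2.projectPoints(np.float64(p).reshape(-1,3),c["rvec"],c["tvec"],c["mtx"],None)[0][:,0]
def crop(n,x0,y0,x1,y1,s,f):
    im=manip.grab_frame(n)[:,:,::-1];cv2.imwrite(f,cv2.resize(im[y0:y1,x0:x1],None,fx=s,fy=s,interpolation=cv2.INTER_CUBIC));return im
E
python3 - <<'E'
from h import *
im=crop("top",130,155,355,280,3.5,"pics/t1.png")
crop("scene",200,160,430,285,3.4,"pics/s1.png")
g=cv2.cvtColor(im,cv2.COLOR_BGR2GRAY)
m=np.zeros_like(g);m[165:268,188:310]=(g[165:268,188:310]<90)
k,l,st,ce=cv2.connectedComponentsWithStats(m)
for i in range(1,k):
    if st[i,4]>8: print(st[i],ce[i],ray("top",ce[i],.0665).round(4))
E
```

```text
[295 170   4   3  11] [296.63636364 171.09090909] [ 0.6959 -0.081   0.0665]
[296 174  14  67 238] [303.05042017 202.71428571] [ 0.6002 -0.1008  0.0665]
[224 194  12  11  66] [229.59090909 199.06060606] [0.6069 0.1151 0.0665]
[243 211  12  12  68] [248.63235294 216.35294118] [0.5564 0.0577 0.0665]
[229 234  12   7  33] [235.         236.36363636] [0.4969 0.0953 0.0665]
[305 245   5   8  14] [307.85714286 249.28571429] [ 0.4635 -0.1158  0.0665]
[245 249   7   7  37] [248.02702703 251.59459459] [0.4535 0.0563 0.0665]
[190 261   8   5  15] [194.         263.46666667] [0.4165 0.2098 0.0665]
```

View pics/t1.png

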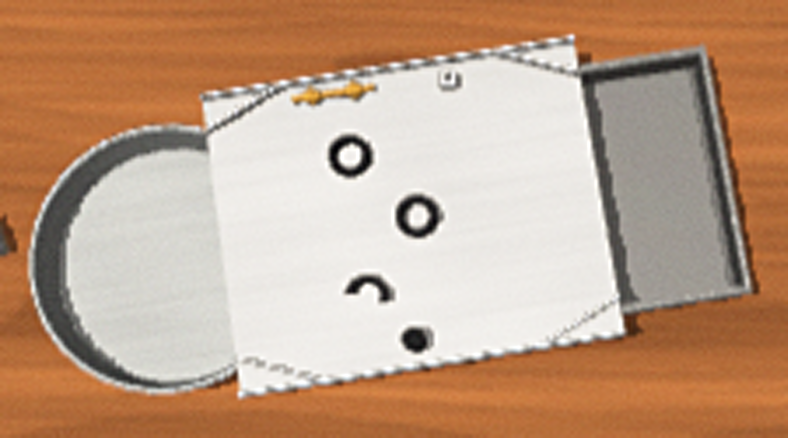

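View pics/s1.png

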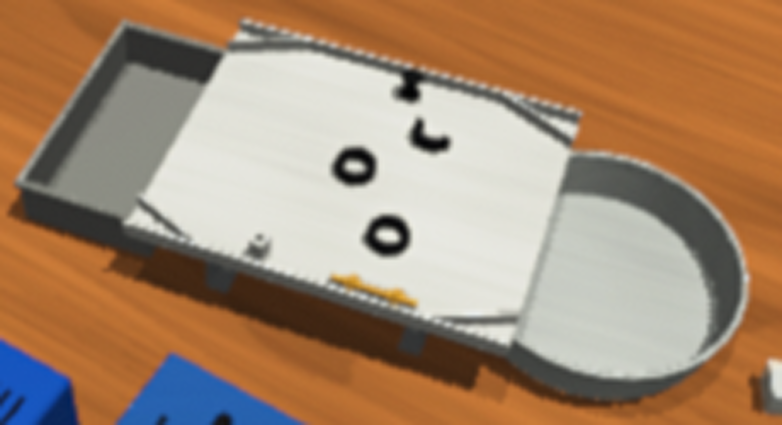

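```bash
cat >> h.py <<'E'
C=[(203,97),(575,38),(624,337),(240,397)]
P=np.array([ray("top",(130+(u+.5)/3.5-.5,155+(v+.5)/3.5-.5),.074) for u,v in C])[:,:2]
O=P.mean(0); ey=(P[0]+P[3]-P[1]-P[2]);ey/=np.linalg.norm(ey); ex=np.array([ey[1],-ey[0]])
def loc(p): d=np.asarray(p)[:2]-O; return np.array([d@ex,d@ey])
E
python3 - <<'E'
from h import *
print("O",O,"ey",ey,"ang",np.degrees(np.arctan2(*ey[::-1])))
print("corners",[loc(p).round(4).tolist() for p in P])
for n,uv,z in[("ringA",(229.6,199.1),.07),("ringB",(248.6,216.3),.07),("half",(235,236.4),.072),("bobbin",(248,251.6),.084),("shaft",(225.3,181.7),.067),("can",(258,177.5),.08)]:
    p=ray("top",uv,z);print(n,p.round(4),loc(p).round(4))
# scene check
im=manip.grab_frame("scene");g=cv2.cvtColor(im,cv2.COLOR_RGB2GRAY)
m=np.zeros_like(g);m[180:240,290:345]=(g[180:240,290:345]<80)
k,l,st,ce=cv2.connectedComponentsWithStats(m)
for i in range(1,k):
    if st[i,4]>8:p=ray("scene",ce[i],.068);print(st[i],p.round(4),loc(p).round(4))
o=manip.get_obs();R=o["tool_rot"];print(o["t"],"tool x ang",np.degrees(np.arctan2(R[1,0],R[0,0])))
E
```

```text
O [0.55624343 0.06185587] ey [-0.17766084  0.98409178] ang 100.23353983352791
corners [[0.1268, 0.1576], [0.1281, -0.1596], [-0.1281, -0.157], [-0.1268, 0.159]]
ringA [0.606  0.1147 0.07  ] [0.0584 0.0432]
ringB [0.556  0.0575 0.07  ] [-0.0011 -0.0042]
half [0.4961 0.0948 0.072 ] [-0.0534  0.0431]
bobbin [0.4519 0.0553 0.084 ] [-0.1039  0.0121]
shaft [0.659  0.1297 0.067 ] [0.1132 0.0485]
can [0.6703 0.0328 0.08  ] [ 0.1071 -0.0488]
[317 181   8   9  43] [0.447  0.0561 0.068 ] [-0.1085  0.0138]
[321 196  11   8  41] [0.4984 0.0981 0.068 ] [-0.0505  0.046 ]
[298 204  12  10  76] [0.5575 0.0595 0.068 ] [ 0.0008 -0.0026]
[308 224  12  11  76] [0.6074 0.1178 0.068 ] [0.0602 0.046 ]
0.25 tool x ang 16.14275040883906
```

Emit:
play_rows --translation '[[0,0,0],[0,0,0],[0,0,0],[0,0,0],[0,0,0],[0,0,0]]' --turn '[[0,0,-0.245],[0,0,-0.245],[0,0,-0.245],[0,0,-0.245],[0,0,-0.245],[0,0,-0.245]]' --fingers -0.67

```text
t: 0.75
eef_pos: [0.1816, -0.6256, 0.2328]
tool_rot: [[0.521, 0.854, 0.002], [0.854, -0.521, -0.004], [-0.002, 0.004, -1.0]]
wrist_force: [-0.2, -2.8, 4.1]
width: 0.17
gripper_force: 1.9
```

Emit:
play_rows --translation '[[0,0,0],[0,0,0],[0,0,0],[0,0,0],[0,0,0],[0,0,0]]' --turn '[[0,0,-0.245],[0,0,-0.245],[0,0,-0.245],[0,0,-0.245],[0,0,-0.245],[0,0,-0.24]]'

```text
t: 1.25
eef_pos: [0.1805, -0.6245, 0.2315]
tool_rot: [[-0.183, 0.983, -0.0], [0.983, 0.183, -0.0], [-0.0, -0.0, -1.0]]
wrist_force: [-0.6, 0.6, 0.1]
width: 0.165
gripper_force: 0.0
```

Emit:
play_rows --translation '[[0.6,0.75,0],[0.6,0.75,0],[0.6,0.75,0],[0.6,0.75,0],[0.6,0.75,0],[0.6,0.75,0],[0.6,0.75,0],[0.6,0.75,0],[0.6,0.75,0],[0.6,0.75,0]]' --turn '[[0,0,0],[0,0,0],[0,0,0],[0,0,0],[0,0,0],[0,0,0],[0,0,0],[0,0,0],[0,0,0],[0,0,0]]'

```text
t: 2.08
eef_pos: [0.4342, -0.3334, 0.2315]
tool_rot: [[-0.177, 0.984, 0.0], [0.984, 0.177, -0.0], [-0.0, 0.0, -1.0]]
wrist_force: [-0.5, -1.2, 0.6]
width: 0.166
gripper_force: 0.0
```

```bash
cat > st.py <<'E'
from h import *
o=manip.get_obs();R=o["tool_rot"];print(o["t"],"loc",loc(o["eef_pos"]).round(4),"z",o["eef_pos"][2].round(4),"ang err",np.degrees(np.arctan2(R[1,0],R[0,0])).round(2)-100.23,"tilt",R[:2,2].round(4),"w",o["width"],"F",o["wrist_force"].round(2))
E
python3 st.py
```

```text
2.0833 loc [-0.1903 -0.3672] z 0.2315 ang err -0.020000000000010232 tilt [ 0.0002 -0.0004] w 0.16591989024038786 F [-0.52 -1.18  0.57]
```

Emit:
play_rows --translation '[[0.775,0.41,0],[0.775,0.41,0],[0.775,0.41,0],[0.775,0.41,0],[0.775,0.41,0],[0.775,0.41,0],[0.775,0.41,0],[0.775,0.41,0],[0.775,0.41,0],[0.775,0.41,0]]' --turn '[[0,0,0],[0,0,0],[0,0,0],[0,0,0],[0,0,0],[0,0,0],[0,0,0],[0,0,0],[0,0,0],[0,0,0]]'

```text
t: 2.92
eef_pos: [0.5399, 0.0008, 0.2315]
tool_rot: [[-0.177, 0.984, 0.0], [0.984, 0.177, -0.0], [-0.0, 0.0, -1.0]]
wrist_force: [1.1, 0.5, 0.4]
width: 0.16
gripper_force: 0.0
```

Emit:
play_rows --translation '[[0.775,0.41,0],[0.775,0.41,0],[0.775,0.41,0],[0.775,0.41,0],[0.775,0.41,0],[0,0,0.6],[0,0,0.8],[0,0,0.8],[0,0,0.6],[0,0,0]]' --turn '[[0,0,0],[0,0,0],[0,0,0],[0,0,0],[0,0,0],[0,0,0],[0,0,0],[0,0,0],[0,0,0],[0,0,0]]'

```text
t: 3.75
eef_pos: [0.59, 0.165, 0.114]
tool_rot: [[-0.178, 0.984, -0.008], [0.984, 0.178, -0.002], [-0.001, -0.008, -1.0]]
wrist_force: [-0.9, -0.4, 0.1]
width: 0.164
gripper_force: 0.0
```

```bash
python3 st.py
```

```text
3.75 loc [0.0515 0.0955] z 0.114 ang err 0.0 tilt [-0.0078 -0.002 ] w 0.1640208720747532 F [-0.88 -0.35  0.06]
```

Emit:
play_rows --translation '[[0,0.18,0],[0,0,0.5],[0,0,0.4],[0,0,0.2],[0,0,0.1],[0,0,0]]' --turn '[[0,0,0],[0,0,0],[0,0,0],[0,0,0],[0,0,0],[0,0,0]]'

```text
t: 4.25
eef_pos: [0.6005, 0.1678, 0.072]
tool_rot: [[-0.177, 0.984, 0.001], [0.984, 0.177, 0.0], [0.0, 0.001, -1.0]]
wrist_force: [0.1, -0.3, 0.1]
width: 0.162
gripper_force: 0.0
```

```bash
python3 st.py; python3 -c "
from h import *
crop('scene',200,160,430,285,3.4,'pics/s2.png')"
```

```text
4.25 loc [0.0624 0.0964] z 0.072 ang err -0.010000000000005116 tilt [0.0005 0.0003] w 0.16228149308979126 F [ 0.06 -0.27  0.07]
```

View pics/s2.png

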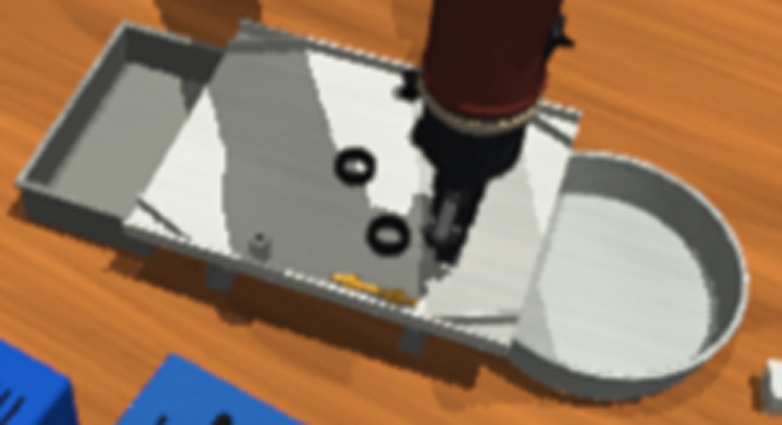

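The fingers stand behind ring A, crop (440,240), with the ring at (388,235). They are clear of the shaft.

Emit:
play_rows --translation '[[0,-0.08,0.08],[0,0,0.07],[-0.15,0,0],[-0.15,0,0],[-0.1,0,0],[-0.08,0,0],[-0.08,0,0],[-0.08,0,0],[-0.08,0,0],[-0.1,0,0]]' --turn '[[0,0,0],[0,0,0],[0,0,0],[0,0,0],[0,0,0],[0,0,0],[0,0,0],[0,0,0],[0,0,0],[0,0,0]]'

```text
t: 5.13
eef_pos: [0.6027, 0.1348, 0.0654]
tool_rot: [[-0.178, 0.984, 0.0], [0.984, 0.178, 0.0], [0.0, 0.0, -1.0]]
wrist_force: [0.2, 0.2, 0.1]
width: 0.171
gripper_force: 0.2
```

Emit:
play_rows --translation '[[-0.12,0,0],[-0.15,0,0],[-0.15,0,0],[-0.15,0,0],[-0.15,0,0],[-0.15,0,0],[-0.15,0,0],[-0.15,0,0],[-0.15,0,0],[-0.15,0,0]]' --turn '[[0,0,0],[0,0,0],[0,0,0],[0,0,0],[0,0,0],[0,0,0],[0,0,0],[0,0,0],[0,0,0],[0,0,0]]'

```text
t: 5.97
eef_pos: [0.6132, 0.0763, 0.0653]
tool_rot: [[-0.178, 0.984, -0.0], [0.984, 0.178, 0.0], [0.0, -0.0, -1.0]]
wrist_force: [-0.3, -0.3, 1.1]
width: 0.168
gripper_force: 0.2
```

```bash
python3 st.py; python3 -c "
from h import *
crop('scene',200,160,430,285,3.4,'pics/s3.png')"
```

```text
5.9667 loc [0.0586 0.0041] z 0.0653 ang err -0.010000000000005116 tilt [-0.  0.] w 0.16783173966068576 F [-0.28 -0.31  1.14]
```

View pics/s3.png

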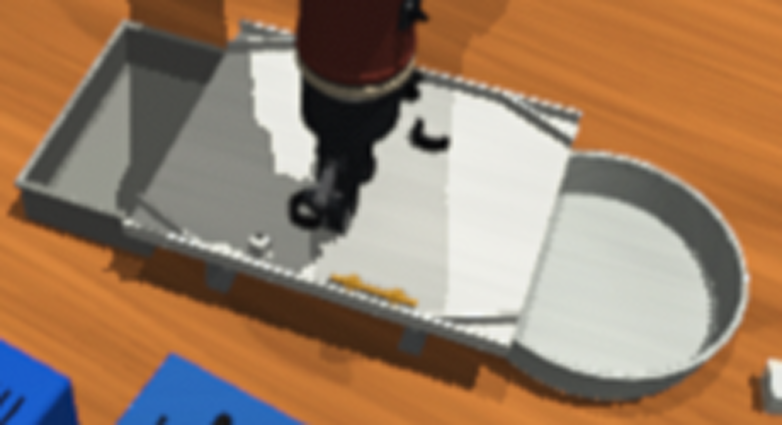

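Ring A (304,208) rides in front of the fingertips, and the shaft and can haven't moved. I'll continue the push to the end.

Emit:
play_rows --translation '[[-0.16,0,0],[-0.16,0,0],[-0.16,0,0],[-0.16,0,0],[-0.16,0,0],[-0.16,0,0],[-0.16,0,0],[-0.16,0,0],[-0.16,0,0],[-0.16,0,0]]' --turn '[[0,0,0],[0,0,0],[0,0,0],[0,0,0],[0,0,0],[0,0,0],[0,0,0],[0,0,0],[0,0,0],[0,0,0]]'

```text
t: 6.85
eef_pos: [0.6246, 0.0133, 0.0653]
tool_rot: [[-0.178, 0.984, 0.0], [0.984, 0.178, 0.0], [0.0, 0.0, -1.0]]
wrist_force: [1.3, -0.3, -1.2]
width: 0.167
gripper_force: 0.1
```

Emit:
play_rows --translation '[[-0.16,0,0],[-0.16,0,0],[-0.16,0,0],[-0.16,0,0],[-0.16,0,0],[-0.16,0,0],[-0.16,0,0],[-0.16,0,0],[-0.16,0,0],[-0.16,0,0]]' --turn '[[0,0,0],[0,0,0],[0,0,0],[0,0,0],[0,0,0],[0,0,0],[0,0,0],[0,0,0],[0,0,0],[0,0,0]]'

```text
t: 7.68
eef_pos: [0.636, -0.0496, 0.0653]
tool_rot: [[-0.178, 0.984, 0.0], [0.984, 0.178, 0.0], [0.0, 0.0, -1.0]]
wrist_force: [-0.1, 0.3, 0.5]
width: 0.17
gripper_force: 0.1
```

Emit:
play_rows --translation '[[-0.16,0,0],[-0.16,0,0],[-0.16,0,0],[-0.16,0,0],[-0.16,0,0],[-0.1,0,0],[0,0,0],[0,0,0]]' --turn '[[0,0,0],[0,0,0],[0,0,0],[0,0,0],[0,0,0],[0,0,0],[0,0,0],[0,0,0]]'

```text
t: 8.35
eef_pos: [0.6422, -0.0846, 0.0653]
tool_rot: [[-0.177, 0.984, -0.0], [0.984, 0.177, 0.0], [0.0, -0.0, -1.0]]
wrist_force: [-0.0, -0.4, 0.4]
width: 0.163
gripper_force: 0.0
```

```bash
python3 st.py; python3 -c "
from h import *
crop('scene',200,160,430,285,3.4,'pics/s4.png')"
```

```text
8.35 loc [ 0.0586 -0.1594] z 0.0653 ang err -0.030000000000001137 tilt [-0.      0.0002] w 0.1630183588824562 F [-0.   -0.4   0.44]
```

View pics/s4.png

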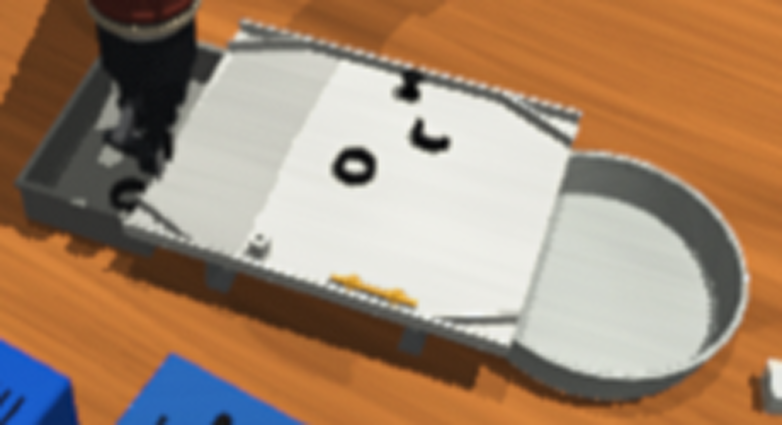

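Ring A lies in the bin at (128,195), and the other parts haven't moved. Ring B is next.

Emit:
play_rows --translation '[[0,0,-0.5],[0,0,-0.7],[0.5,-0.2,-0.3],[0.7,-0.25,0],[0.9,-0.3,0],[0.9,-0.3,0],[0.9,-0.25,0],[0.8,-0.17,0],[0.5,0,0],[0,0,0]]' --turn '[[0,0,0],[0,0,0],[0,0,0],[0,0,0],[0,0,0],[0,0,0],[0,0,0],[0,0,0],[0,0,0],[0,0,0]]'

```text
t: 9.23
eef_pos: [0.5455, 0.1161, 0.1261]
tool_rot: [[-0.185, 0.983, 0.001], [0.983, 0.185, 0.002], [0.002, 0.001, -1.0]]
wrist_force: [-0.3, 0.2, 0.9]
width: 0.166
gripper_force: 0.0
```

```bash
python3 st.py
```

```text
9.2333 loc [-0.0009  0.0553] z 0.1261 ang err 0.45000000000000284 tilt [0.0007 0.0018] w 0.1659117650549255 F [-0.27  0.25  0.86]
```

Emit:
play_rows --translation '[[0,0,0.5],[0,0,0.5],[0,0,0.3],[0,0,0.2],[0,0,0],[-0.2,0,0],[-0.2,0,0],[-0.1,0,0],[-0.08,0,0],[-0.08,0,0]]' --turn '[[0,0,0],[0,0,0],[0,0,0],[0,0,0],[0,0,0],[0,0,0],[0,0,0],[0,0,0],[0,0,0],[0,0,0]]'

```text
t: 10.07
eef_pos: [0.5526, 0.0832, 0.0659]
tool_rot: [[-0.177, 0.984, 0.001], [0.984, 0.177, 0.0], [-0.0, 0.001, -1.0]]
wrist_force: [0.1, 1.4, -0.0]
width: 0.165
gripper_force: 0.3
```

Emit:
play_rows --translation '[[-0.08,0,0],[-0.08,0,0],[-0.08,0,0],[-0.1,0,0],[-0.12,0,0],[-0.15,0,0],[-0.16,0,0],[-0.16,0,0],[-0.16,0,0],[-0.16,0,0]]' --turn '[[0,0,0],[0,0,0],[0,0,0],[0,0,0],[0,0,0],[0,0,0],[0,0,0],[0,0,0],[0,0,0],[0,0,0]]'

```text
t: 10.9
eef_pos: [0.5611, 0.0338, 0.0653]
tool_rot: [[-0.177, 0.984, -0.0], [0.984, 0.177, -0.0], [-0.0, -0.0, -1.0]]
wrist_force: [0.1, 1.3, 0.7]
width: 0.17
gripper_force: 0.3
```

```bash
python3 st.py
```

```text
10.9 loc [-0.0002 -0.0285] z 0.0653 ang err -0.020000000000010232 tilt [-0.0001 -0.    ] w 0.16984549133112362 F [0.06 1.35 0.73]
```

Next is −0.131 m more, about 20 rows of 0.16.

Emit:
play_rows --translation '[[-0.16,0,0],[-0.16,0,0],[-0.16,0,0],[-0.16,0,0],[-0.16,0,0],[-0.16,0,0],[-0.16,0,0],[-0.16,0,0],[-0.16,0,0],[-0.16,0,0]]' --turn '[[0,0,0],[0,0,0],[0,0,0],[0,0,0],[0,0,0],[0,0,0],[0,0,0],[0,0,0],[0,0,0],[0,0,0]]'

```text
t: 11.73
eef_pos: [0.5724, -0.0289, 0.0653]
tool_rot: [[-0.178, 0.984, -0.0], [0.984, 0.178, 0.0], [0.0, -0.0, -1.0]]
wrist_force: [-1.3, 0.4, 0.2]
width: 0.166
gripper_force: 0.3
```

Emit:
play_rows --translation '[[-0.16,0,0],[-0.16,0,0],[-0.16,0,0],[-0.16,0,0],[-0.16,0,0],[-0.16,0,0],[-0.16,0,0],[-0.16,0,0],[-0.16,0,0],[-0.16,0,0]]' --turn '[[0,0,0],[0,0,0],[0,0,0],[0,0,0],[0,0,0],[0,0,0],[0,0,0],[0,0,0],[0,0,0],[0,0,0]]'

```text
t: 12.57
eef_pos: [0.5838, -0.0921, 0.0653]
tool_rot: [[-0.177, 0.984, -0.0], [0.984, 0.177, -0.0], [-0.0, -0.0, -1.0]]
wrist_force: [0.1, 0.4, 0.5]
width: 0.164
gripper_force: 0.0
```

Emit:
play_rows --translation '[[-0.1,0,0],[0,0,0],[0,0,0]]' --turn '[[0,0,0],[0,0,0],[0,0,0]]'

```text
t: 12.82
eef_pos: [0.5844, -0.0954, 0.0653]
tool_rot: [[-0.177, 0.984, -0.0], [0.984, 0.177, 0.0], [0.0, -0.0, -1.0]]
wrist_force: [-0.2, 0.4, -0.2]
width: 0.164
gripper_force: 0.0
```

```bash
python3 st.py; python3 -c "
from h import *
crop('scene',200,160,430,285,3.4,'pics/s5.png')"
```

```text
12.8167 loc [-0.0002 -0.1598] z 0.0653 ang err -0.030000000000001137 tilt [-0.0001  0.0002] w 0.16410247904195377 F [-0.18  0.42 -0.21]
```

View pics/s5.png

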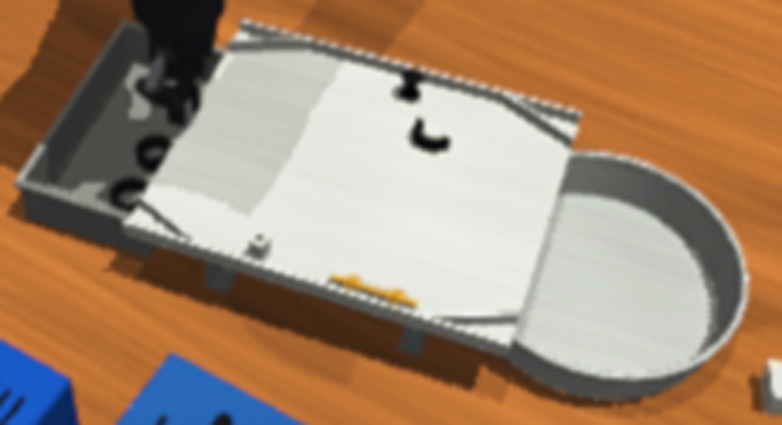

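Both rings are in the bin at (152,152) and (128,195), and nothing else has moved. The half ring at (430,135) comes next, pushed toward +y.

Emit:
play_rows --translation '[[0,0,-0.5],[0,0,-0.7],[0.5,-0.2,-0.3],[0.7,-0.3,0],[0.8,-0.3,0],[0.7,-0.3,0],[0.6,-0.2,0],[0.45,0,0],[0,0,0],[0,0,0]]' --turn '[[0,0,0],[0,0,0],[0,0,0],[0,0,0],[0,0,0],[0,0,0],[0,0,0],[0,0,0],[0,0,0],[0,0,0]]'

```text
t: 13.7
eef_pos: [0.5064, 0.0443, 0.1256]
tool_rot: [[-0.18, 0.984, 0.001], [0.984, 0.18, -0.0], [-0.0, 0.001, -1.0]]
wrist_force: [0.4, -0.3, -0.2]
width: 0.162
gripper_force: 0.0
```

```bash
python3 st.py;python3 - <<'E'
from h import *
im=manip.grab_frame("scene");g=cv2.cvtColor(im,cv2.COLOR_RGB2GRAY)
m=np.zeros_like(g);m[190:212,312:345]=g[190:212,312:345]<80
v,u=np.nonzero(m);q=np.array([loc(ray("scene",(a,b),.068)) for a,b in zip(u,v)])
print(len(q),q.min(0),q.max(0),q.mean(0))
E
```

```text
13.7 loc [-0.0521 -0.0084] z 0.1256 ang err 0.1599999999999966 tilt [ 0.0006 -0.0004] w 0.16236898496796173 F [ 0.36 -0.26 -0.23]
44 [-0.07028916  0.03124324] [-0.04114399  0.06289109] [-0.05141499  0.04499986]
```

Emit:
play_rows --translation '[[0,0,0.5],[0,0,0.5],[0,0,0.3],[0,0,0.2],[0,0,0],[0.2,0,0],[0.12,0,0],[0.08,0,0],[0.08,0,0],[0.08,0,0]]' --turn '[[0,0,0],[0,0,0],[0,0,0],[0,0,0],[0,0,0],[0,0,0],[0,0,0],[0,0,0],[0,0,0],[0,0,0]]'

```text
t: 14.58
eef_pos: [0.5029, 0.0657, 0.0659]
tool_rot: [[-0.178, 0.984, 0.001], [0.984, 0.178, -0.0], [-0.0, 0.001, -1.0]]
wrist_force: [-0.7, 0.1, -0.0]
width: 0.164
gripper_force: 0.0
```

Emit:
play_rows --translation '[[0.08,0,0],[0.08,0,0],[0.08,0,0],[0.08,0,0],[0.1,0,0],[0.12,0,0],[0.12,0,0],[0.12,0,0],[0.12,0,0],[0.12,0,0]]' --turn '[[0,0,0],[0,0,0],[0,0,0],[0,0,0],[0,0,0],[0,0,0],[0,0,0],[0,0,0],[0,0,0],[0,0,0]]'

```text
t: 15.42
eef_pos: [0.4953, 0.1059, 0.0653]
tool_rot: [[-0.178, 0.984, -0.0], [0.984, 0.178, 0.0], [0.0, -0.0, -1.0]]
wrist_force: [0.3, -0.3, -0.4]
width: 0.166
gripper_force: 0.0
```

```bash
python3 st.py; python3 -c "
from h import *
a=crop('scene',280,160,430,285,3.2,'pics/a.png');b=crop('top',170,180,290,280,4,'pics/b.png')
x=cv2.imread('pics/a.png')[:300];y=cv2.imread('pics/b.png')[:300]
cv2.imwrite('pics/c6.png',np.vstack([x,y]))"
```

```text
15.4167 loc [-0.0522  0.0542] z 0.0653 ang err 0.009999999999990905 tilt [-0.      0.0001] w 0.1661078547112742 F [ 0.31 -0.28 -0.37]
```

View pics/c6.png

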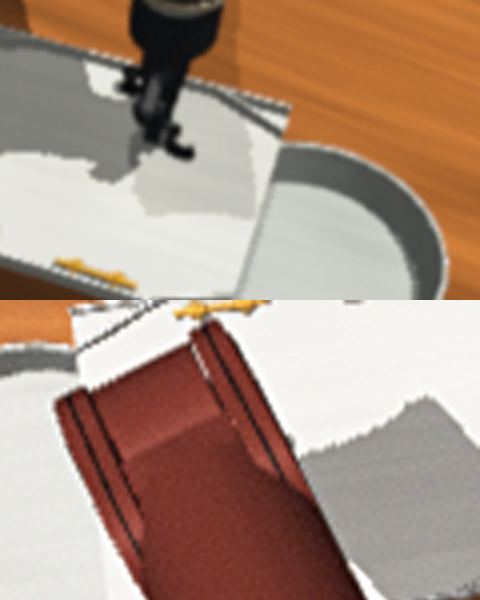

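The half ring (175,145 in the upper view) is ahead of the fingertips and in its lane, with the bobbin behind at (130,80). I'll continue the push.

Emit:
play_rows --translation '[[0.12,0,0],[0.12,0,0],[0.12,0,0],[0.12,0,0],[0.12,0,0],[0.12,0,0],[0.12,0,0],[0.12,0,0],[0.12,0,0],[0.12,0,0]]' --turn '[[0,0,0],[0,0,0],[0,0,0],[0,0,0],[0,0,0],[0,0,0],[0,0,0],[0,0,0],[0,0,0],[0,0,0]]'

```text
t: 16.35
eef_pos: [0.4867, 0.1531, 0.0653]
tool_rot: [[-0.178, 0.984, -0.0], [0.984, 0.178, 0.0], [0.0, -0.0, -1.0]]
wrist_force: [-0.8, 0.4, 1.0]
width: 0.162
gripper_force: 0.0
```

Emit:
play_rows --translation '[[0.12,0,0],[0.12,0,0],[0.12,0,0],[0.12,0,0],[0.12,0,0],[0.12,0,0],[0.12,0,0],[0.12,0,0],[0.12,0,0],[0.12,0,0]]' --turn '[[0,0,0],[0,0,0],[0,0,0],[0,0,0],[0,0,0],[0,0,0],[0,0,0],[0,0,0],[0,0,0],[0,0,0]]'

```text
t: 17.18
eef_pos: [0.4783, 0.2003, 0.0654]
tool_rot: [[-0.177, 0.984, 0.0], [0.984, 0.177, 0.0], [0.0, 0.0, -1.0]]
wrist_force: [-0.2, -0.0, -0.2]
width: 0.164
gripper_force: 0.0
```

Emit:
play_rows --translation '[[0.12,0,0],[0.12,0,0],[0.12,0,0],[0,0,0],[0,0,0],[0,0,0]]' --turn '[[0,0,0],[0,0,0],[0,0,0],[0,0,0],[0,0,0],[0,0,0]]'

```text
t: 17.68
eef_pos: [0.4758, 0.2138, 0.0653]
tool_rot: [[-0.177, 0.984, -0.0], [0.984, 0.177, -0.0], [-0.0, -0.0, -1.0]]
wrist_force: [0.7, -0.1, -0.5]
width: 0.159
gripper_force: 0.0
```

```bash
python3 st.py; python3 -c "
from h import *
crop('scene',200,160,430,285,3.4,'pics/s7.png')"
```

```text
17.6833 loc [-0.0522  0.1638] z 0.0653 ang err -0.010000000000005116 tilt [-0.0002 -0.0002] w 0.15918685351106984 F [ 0.66 -0.08 -0.54]
```

View pics/s7.png

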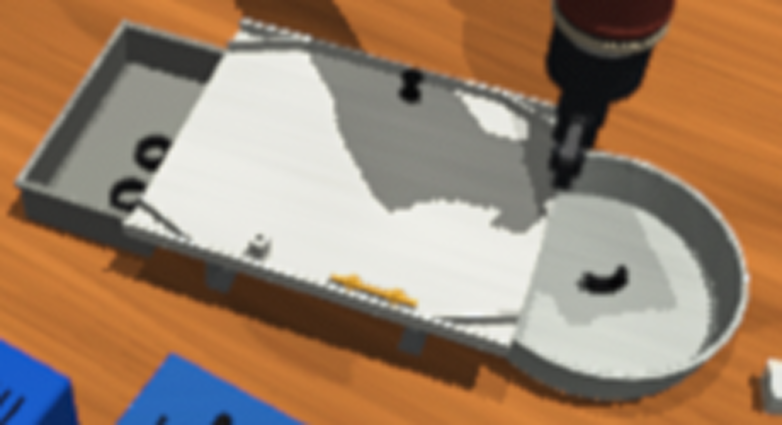

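The half ring lies in the pan at (605,278), both rings are in the bin at (152,152) and (128,195), and the bystanders are in place. I'll lift clear and hand in.

Emit:
play_rows --translation '[[0,0,-0.5],[0,0,-0.8],[0,0,-0.8],[0,0,-0.8],[0,0,-0.5],[0,0,0],[0,0,0],[0,0,0]]' --turn '[[0,0,0],[0,0,0],[0,0,0],[0,0,0],[0,0,0],[0,0,0],[0,0,0],[0,0,0]]'

```text
t: 18.4
eef_pos: [0.4756, 0.2134, 0.2006]
tool_rot: [[-0.177, 0.984, -0.001], [0.984, 0.177, -0.001], [-0.0, -0.001, -1.0]]
wrist_force: [-0.3, 0.1, -0.2]
width: 0.163
gripper_force: 0.0
```

```bash
python3 st.py; python3 -c "
from plant import manip
print(manip.sign_off())"
```

```text
18.4 loc [-0.0525  0.1634] z 0.2006 ang err -0.04000000000000625 tilt [-0.0007 -0.0006] w 0.163434279129221 F [-0.25  0.08 -0.22]
the job is handed in; nothing more can be done
None
```

Job handed in at 18.4 s: both whole rings are in the rectangular bin, the half ring is in the round scrap pan, and the other parts looked undisturbed in the last tray view.

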